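# Move the engraving tools to the other rack in reverse order

### The job

The four engraving tools lie in the wooden rack in their order of use, but the next engraver works from the other side. Move all four to the empty grey rack in reverse order: the tool that lies leftmost (as seen from the robot) in the wooden rack goes into the rightmost place of the grey one, the second from the left into the second from the right, and so on. Each shall lie in its own notch as it lay before: handle towards the robot, with the handle resting on both bars and its gripping point about over the middle of the gap.

Things in the scene. Friction and masses are not known exactly. Their poses are not given: they have to be found in the camera images.
- scraper_handle (a point): The scraper: a light beech handle and a stout grey three-edged blade; 205 mm long, loose. Point: where to grip it, near its balance, on the handle's centre line; the round handle is up to 21 mm thick here. y axis: along the tool to the butt of the handle, 52 mm away; the tip lies the other way. The tool lies level, may be rolled about y.
- burnisher_handle (a point): The burnisher: a dark brown handle and a stout grey rounded blade; 190 mm long, loose. Point: where to grip it, near its balance, on the handle's centre line; the round handle is up to 18 mm thick here. y axis: along the tool to the butt of the handle, 50 mm away; the tip lies the other way. The tool lies level, may be rolled about y.
- brush_handle (a point): The brush: a long slim red-brown wooden handle and short bristles in a ferrule; 196 mm long, loose. Point: where to grip it, near its balance, on the handle's centre line; the round handle is about 12 mm thick here. y axis: along the tool to the butt of the handle, 78 mm away; the tip lies the other way. The tool lies level, may be rolled about y.
- awl_handle (a point): The awl: a light wooden handle and a thin pointed steel needle; 210 mm long, loose. Point: where to grip it, near its balance, on the handle's centre line; the round handle is up to 19 mm thick here. y axis: along the tool to the butt of the handle, 48 mm away; the tip lies the other way. The tool lies level, may be rolled about y.
- cradle_scraper: One of four identical pale wooden cradles fixed on the wooden rack: the one in which the scraper lies at the start. 100 mm long (x), 55 mm wide; origin under its middle, 8 mm above the table. Two V notches in line, 24 mm long, 41 mm before and behind the middle, open gap of 58 mm between; V bottom 27 mm above the origin.
- cradle_burnisher: One of four identical pale wooden cradles fixed on the wooden rack: the one in which the burnisher lies at the start. 100 mm long (x), 55 mm wide; origin under its middle, 8 mm above the table. Two V notches in line, 24 mm long, 41 mm before and behind the middle, open gap of 58 mm between; V bottom 27 mm above the origin.
- cradle_brush: One of four identical pale wooden cradles fixed on the wooden rack: the one in which the brush lies at the start. 100 mm long (x), 55 mm wide; origin under its middle, 8 mm above the table. Two V notches in line, 24 mm long, 41 mm before and behind the middle, open gap of 58 mm between; V bottom 27 mm above the origin.
- cradle_awl: One of four identical pale wooden cradles fixed on the wooden rack: the one in which the awl lies at the start. 100 mm long (x), 55 mm wide; origin under its middle, 8 mm above the table. Two V notches in line, 24 mm long, 41 mm before and behind the middle, open gap of 58 mm between; V bottom 27 mm above the origin.
- wood_rack: Brown wooden board with four pale cradles in a row. Fixed board 124 (x) x 250 (y) x 8 mm; origin: middle of its front edge, on the table; x away from the robot, y left along the row. Cradle middles at x = 62, y = +90, +30, -30, -90 mm (their order varies); the tools lie along x, handles towards the robot, centre lines about 41 to 46 mm above the table.
- grey_rack: Grey metal rack, empty. Fixed board 124 (x) x 250 (y) x 8 mm; origin: middle of its front edge, on the table; x away from the robot, y left along the row. Two 24 mm bars along y at x = 21 and 103 mm, a 58 mm finger gap between (middle x = 62, floor 8 mm up). V notches in both at y = +90, +30, -30, -90 mm, bottom 35 mm up, 30 degree flanks 13 mm high, heights as in the wooden rack.
There are look-alikes about, which are no part of the job. Leave any white look-alike of the part that bears scraper_handle alone.

How it is judged (in metres and radians):
At the end, for the whole second after the job is handed in: Each tool lies down in the grey rack's notches (34 to 56 mm up) in the place mirroring its start place, gripping point within 14 mm of the notch's line and 18 mm of the gap's middle, within 0.2 rad of the notch's direction, handle towards the robot (((y of cradle_scraper in the frame of wood_rack between 0.07 and 0.11 m and y of scraper_handle in the frame of grey_rack between -0.104 and -0.076 m) or (y of cradle_scraper in the frame of wood_rack between 0.01 and 0.05 m and y of scraper_handle in the frame of grey_rack between -0.044 and -0.016 m) or (y of cradle_scraper in the frame of wood_rack between -0.05 and -0.01 m and y of scraper_handle in the frame of grey_rack between 0.016 and 0.044 m) or (y of cradle_scraper in the frame of wood_rack between -0.11 and -0.07 m and y of scraper_handle in the frame of grey_rack between 0.076 and 0.104 m)) and y of grey_rack in the frame of scraper_handle between 0.044 and 0.08 m and z of scraper_handle in the frame of grey_rack between 0.034 and 0.056 m and angle between the y axis of each of scraper_handle, burnisher_handle, brush_handle, awl_handle and the x axis of grey_rack, either way round below 0.2 rad and ((y of cradle_burnisher in the frame of wood_rack between 0.07 and 0.11 m and y of burnisher_handle in the frame of grey_rack between -0.104 and -0.076 m) or (y of cradle_burnisher in the frame of wood_rack between 0.01 and 0.05 m and y of burnisher_handle in the frame of grey_rack between -0.044 and -0.016 m) or (y of cradle_burnisher in the frame of wood_rack between -0.05 and -0.01 m and y of burnisher_handle in the frame of grey_rack between 0.016 and 0.044 m) or (y of cradle_burnisher in the frame of wood_rack between -0.11 and -0.07 m and y of burnisher_handle in the frame of grey_rack between 0.076 and 0.104 m)) and y of grey_rack in the frame of burnisher_handle between 0.044 and 0.08 m and z of burnisher_handle in the frame of grey_rack between 0.034 and 0.056 m and ((y of cradle_brush in the frame of wood_rack between 0.07 and 0.11 m and y of brush_handle in the frame of grey_rack between -0.104 and -0.076 m) or (y of cradle_brush in the frame of wood_rack between 0.01 and 0.05 m and y of brush_handle in the frame of grey_rack between -0.044 and -0.016 m) or (y of cradle_brush in the frame of wood_rack between -0.05 and -0.01 m and y of brush_handle in the frame of grey_rack between 0.016 and 0.044 m) or (y of cradle_brush in the frame of wood_rack between -0.11 and -0.07 m and y of brush_handle in the frame of grey_rack between 0.076 and 0.104 m)) and y of grey_rack in the frame of brush_handle between 0.044 and 0.08 m and z of brush_handle in the frame of grey_rack between 0.034 and 0.056 m and ((y of cradle_awl in the frame of wood_rack between 0.07 and 0.11 m and y of awl_handle in the frame of grey_rack between -0.104 and -0.076 m) or (y of cradle_awl in the frame of wood_rack between 0.01 and 0.05 m and y of awl_handle in the frame of grey_rack between -0.044 and -0.016 m) or (y of cradle_awl in the frame of wood_rack between -0.05 and -0.01 m and y of awl_handle in the frame of grey_rack between 0.016 and 0.044 m) or (y of cradle_awl in the frame of wood_rack between -0.11 and -0.07 m and y of awl_handle in the frame of grey_rack between 0.076 and 0.104 m)) and y of grey_rack in the frame of awl_handle between 0.044 and 0.08 m and z of awl_handle in the frame of grey_rack between 0.034 and 0.056 m); the robot touches nothing.
It also fails if it takes over 104 s, if anything falls off the work surface, if the arm or the gripper's body presses on something with over 40 N, if the wrist force passes 120 N, or if a joint passes its speed limit or range.

### The arm

A 6-joint arm with a two-finger parallel gripper is mounted at the origin on a cart in front of the work surface, level with it; the furniture and walls round the work are solid. World frame = base frame: x ahead of the robot, y to its left, z up, the work surface at z = 0. Lengths are in m, angles in degrees, forces in N, time in s.
With the tool pointing down it reaches from about 0.35 to 0.875 m from the base axis. Payload 4.2 kg.
Tool frame: the origin (TCP) lies on the centre line of the jaws, within the pads' length; the fingertips stand 22 mm ahead of it and the grasp point (between the pads) lies 3 mm ahead of it (r.tcp_to_tips is the distance from the TCP to the fingertips, in m); z points along the fingers, y is the line along which they close (so a half turn about z gives the same grasp; the last joint's range is limited). The gripper opens to 87 mm and grips with 3 to 60 N. Pads are 19 mm wide; open, the fingers measure 117 mm over their backs; the gripper's body (75 mm by 190 mm) begins 51 mm behind the grasp point.
Start: joints at [87.239, 22.042, 0.453, 0, -68.411, -14.817], TCP at [0.189, 0.596, 0.245] pointing down, gripper open.
Joint ranges: [-179.83, 179.83], [-69.29, 118.12], [-61.27, 80.66], [-181.25, 117.63], [-171.15, -9.14], [-177.46, 177.46]. Speed limits (degrees/s): [159.86, 159.86, 180, 180, 180, 180].

### API

Orientations are given as a 3x3 rotation matrix whose columns are the frame's x, y, z axes.
In Python, from station import r gives the robot as it stands.
- The arm moves only by the tool apply_moves, never from a script. Its argument "plan" is a list of rows, each an object with "grip": the opening, from 0 (shut) to 1 (fully open); "offset": the shift along the tool's x, y, z in cm, a list of three; "spin": the turn about the tool's z in rad. A call has 1 to 5 rows; each row is the pose to reach, as a shift and turn from the pose commanded when the call began, along the tool's axes at that moment; what a row does not reach only later rows make up. A row lasts 1/10 s, in which the tool goes at most 50 mm and 8.59 degrees, less where a joint would pass 70% of its speed; a pose out of reach is approached as far as the arm can. A call with a gripper value outside its range is refused whole. The fingers move at their own pace and stop on an object; the grip force is fixed at half the most. Time passes only in rows, so rows that repeat a pose let the fingers close. It gives the time, the measured TCP pose, the force, the opening and the grip force at its end, in the units of the state.
- r.sense(): the state, without advancing time (a new reading comes with each control period).
- r.capture(name): name is "scene" or "top"; returns a dict with "img" (480x640x3 uint8, blue, green, red), "depth" (480x640 float32, m along the optical axis (not along the pixel's ray), 0 where there is no reading), "mtx" (3x3 intrinsics, pixels), "dist_coeffs" ([k1, k2, p1, p2, k3] as OpenCV has them; the pictures are not rectified), "R" (3x3) and "t" (3): a world point X has camera coordinates R X + t. Camera axes: x right, y down, z forward; pixel columns grow to the right and rows downward; lengths in m; the calibration is good to about 2 mm. A picture is of the moment at which its call begins.
- r.finish_job(): hands the job in; it is judged then, once.
The state is a dict: "time_s": time; "joints": joint angles; "joint_velocities": joint speeds; "effort": joint torques, N m; "tcp_pos": TCP position; "ee_rot": TCP orientation; "wrist_force": force on the tool from outside, world axes, zero at the start; "moment": the same for the moment, N m; "gripper_width": opening from 0.0 (shut) to 1.0 (fully open); "gripper_force": force on a finger pad.
Only numpy, scipy, OpenCV 4.12 (cv2) and the standard library are available. Lean on these libraries where they do the work, as an engineer would, in place of code of your own. Each camera call takes 0.05 s, during which the arm holds its last target. There are 200 camera calls.

## Working session

There is one attempt and no reset: what is moved stays moved. The work goes in short steps, Python scripts to look and compute and a tool call to move; the robot and the scene stay as the last step left them, time stands still between calls to the robot, and variables do not carry over. Pictures are saved under pics/ and viewed, at most 14 in all, crops included, and the job is handed in when it is done.

Besides the shell and the picture viewer there is one more tool, called after ">>>" by a JSON object that holds its "op" and its "data", one argument or row to a line. apply_moves: Moves the arm, as the interface text tells. Its arguments: {"type":"object","properties":{"plan":{"type":"array"}},"required":["plan"]}

```bash
ls; mkdir -p pics; python3 - <<'E'
from station import r
import cv2
s=r.sense();print(s)
for n in("scene","top"):
    c=r.capture(n);cv2.imwrite(f"pics/{n}0.png",c["img"]);print(n,c["R"],c["t"],c["mtx"],c["dist_coeffs"])
E
```

```text
pics
{'time_s': 0.0, 'joints': array([ 8.72386743e+01,  2.20889419e+01,  3.79838416e-01, -2.76259825e-02,
       -6.84115613e+01, -1.48187793e+01]), 'joint_velocities': array([ 0.09727904,  0.08185149,  0.04675152, -0.00191952, -0.0311683 ,
       -0.03188885]), 'effort': array([ 1.96219848e-04, -3.90663779e+01,  1.87402368e+01,  4.21963871e+00,
        1.10471938e-02, -1.91434988e-04]), 'tcp_pos': array([0.18856986, 0.59529058, 0.24348266]), 'ee_rot': array([[ 9.53241891e-01, -3.02207868e-01, -5.49275927e-04],
       [-3.02208349e-01, -9.53239623e-01, -2.08191175e-03],
       [ 1.05578534e-04,  2.15056126e-03, -9.99997682e-01]]), 'wrist_force': array([-0.18471548, -0.61487752, -1.34398489]), 'moment': array([ 0.01124043, -0.02750132, -0.02765554]), 'gripper_force': 0.0, 'gripper_width': 0.9977744428088569}
scene [[ 0.6519906  -0.75786931 -0.0232888 ]
 [-0.3873392  -0.30650669 -0.86949525]
 [ 0.65182559  0.57592339 -0.49339198]] [-0.29125     0.3221341   0.68644629] [[457.65716808   0.         320.72276302]
 [  0.         457.65716808 236.49704108]
 [  0.           0.           1.        ]] [-0.03580629  0.          0.          0.          0.        ]
top [[ 0.00629763 -0.99996198  0.00603159]
 [-0.98922163 -0.00711216 -0.14625316]
 [ 0.1462905  -0.00504553 -0.98922881]] [0.08445333 0.58749825 0.95547013] [[524.60149408   0.         322.47100337]
 [  0.         524.60149408 241.14003946]
 [  0.           0.           1.        ]] [-0.07883098  0.          0.          0.          0.        ]
```

View pics/top0.png

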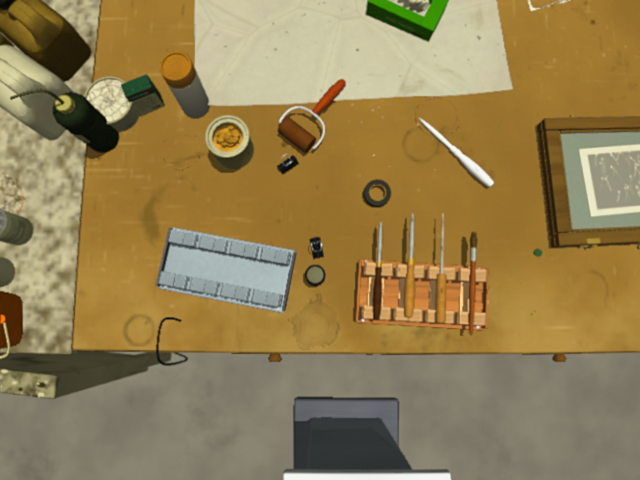

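View pics/scene0.png

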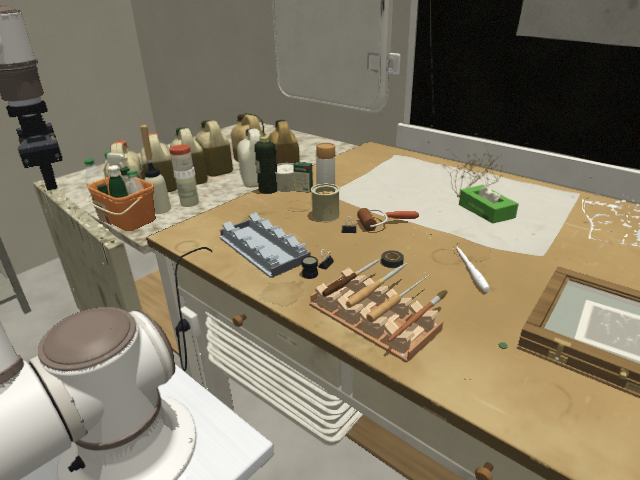

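```bash
cat > h.py <<'E'
from station import r
import cv2, numpy as np
def cloud(c):
    h,w=c["depth"].shape; u,v=np.meshgrid(np.arange(w),np.arange(h))
    n=cv2.undistortPoints(np.stack([u,v],-1).reshape(-1,1,2).astype(float),c["mtx"],c["dist_coeffs"]).reshape(h,w,2)
    d=c["depth"][...,None]
    return (np.concatenate([n*d,d],-1)-c["t"])@c["R"]
def proj(c,X):
    return cv2.projectPoints(np.array(X,float),cv2.Rodrigues(c["R"])[0],c["t"],c["mtx"],c["dist_coeffs"])[0].reshape(-1,2)
def ray(c,uv,z):
    n=cv2.undistortPoints(np.array(uv,float).reshape(-1,1,2),c["mtx"],c["dist_coeffs"]).reshape(-1,2)
    d=np.c_[n,np.ones(len(n))]@c["R"]; o=-c["R"].T@c["t"]
    return o+d*((z-o[2])/d[:,2])[:,None]
E
python3 - <<'E'
from h import *
c=r.capture("top");P=cloud(c);hsv=cv2.cvtColor(c["img"],cv2.COLOR_BGR2HSV)
print("table z",np.median(P[200:260,320:350,2]))
for n,(a,b,e,f) in dict(grey=(150,220,305,320),wood=(350,252,495,335)).items():
    p=P[b:f,a:e].reshape(-1,3); 
    m=(p[:,2]>.005)&(p[:,2]<.06); m2=(p[:,2]>.033)&(p[:,2]<.06)
    print(n,m.sum(),cv2.minAreaRect(p[m,:2].astype(np.float32)*1000),cv2.minAreaRect(p[m2,:2].astype(np.float32)*1000),np.percentile(p[:,2],[5,50,90,99]))
for n,(a,b,e,f) in dict(grey=(150,220,305,320),wood=(350,200,495,340)).items():
    cv2.imwrite(f"pics/{n}1.png",cv2.resize(c["img"][b:f,a:e],None,fx=5,fy=4.2 if 0 else 4,interpolation=cv2.INTER_CUBIC))
E
```

```text
table z 6.428810442293087e-05
grey 7972 ((527.408935546875, 274.0858154296875), (198.14906311035156, 283.2432861328125), 5.581579208374023) ((535.0987548828125, 275.4783630371094), (235.31944274902344, 106.27594757080078), 79.58563995361328) [-0.00238275  0.00572221  0.0421281   0.04919868]
wood 8375 ((497.64105224609375, -113.61917114257812), (270.72576904296875, 159.9766387939453), 86.56288146972656) ((495.00830078125, -104.84028625488281), (233.28570556640625, 155.44493103027344), 87.13212585449219) [-0.00171371  0.00988695  0.04915848  0.05610229]
```

View pics/wood1.png

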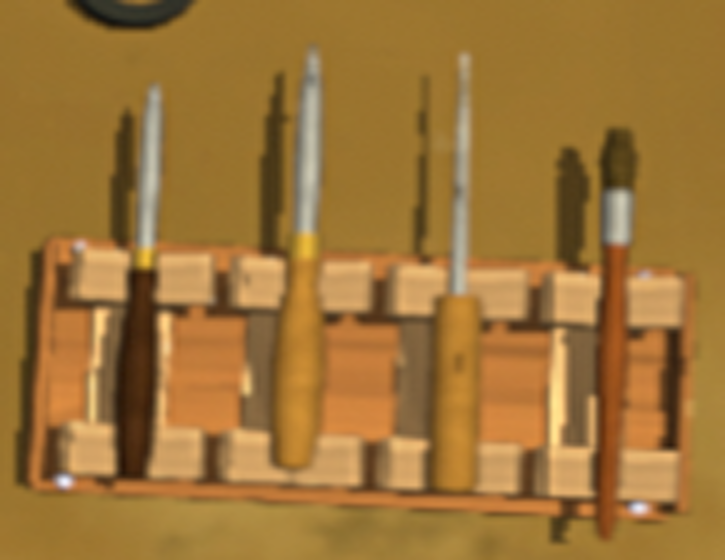

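View pics/grey1.png

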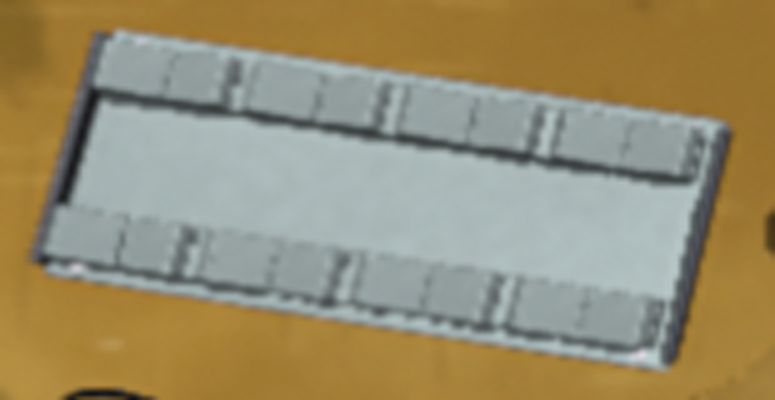

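```bash
python3 - <<'E'
from h import *
c=r.capture("top")
f=lambda p,o:(np.array(p)+.5)/[5,4]-.5+o
def fit(M,W):
    M=np.array(M,float);mc,wc=M.mean(0),W[:,:2].mean(0)
    H=(M-mc).T@(W[:,:2]-wc);a=np.arctan2(H[0,1]-H[1,0],H[0,0]+H[1,1])
    R=np.array([[np.cos(a),-np.sin(a)],[np.sin(a),np.cos(a)]]);t=wc-R@mc
    print("angle",np.degrees(a),"t",t,"resid mm",np.round(1000*(W[:,:2]-(M@R.T+t)),1).tolist());return R,t
g=ray(c,f([(168,72),(322,95),(472,120),(628,145),(120,240),(272,262),(428,287),(582,313)],[150,220]),.035)
M=[(x,y) for x in(.103,.021) for y in(.09,.03,-.03,-.09)]
R,t=fit(M,g)
for y in(.09,.03,-.03,-.09):print("slot",y,R@[.062,y]+t)
w=ray(c,f([(50,240),(692,272),(30,488),(685,512)],[350,200]),.008)
Rw,tw=fit([(.124,.125),(.124,-.125),(0,.125),(0,-.125)],w)
for y in(.09,.03,-.03,-.09):print("cradle",y,Rw@[.062,y]+tw)
for n,b,tip,L,d in[("burn",(132,474),(153,86),.19,.05),("scr",(293,468),(313,46),.205,.052),("awl",(455,489),(464,53),.21,.048),("brush",(605,538),(619,128),.196,.078)]:
    q=ray(c,f([b,tip],[350,200]),.043);v=q[1]-q[0];l=np.linalg.norm(v);v/=l
    G=q[0]+d*v;print(n,"len",l,L,"ang",np.degrees(np.arctan2(v[1],v[0])),"grip",G,"rackframe",Rw.T@(G[:2]-tw))
P=cloud(c)
for n,x in dict(burn=135,scr=298,awl=457,brush=612).items():
    for y in(330,380,430):
        u,v=np.round(f((x,y),[350,200])).astype(int);print(n,y,P[v,u])
E
```

```text
angle -10.74129281450336 t [0.47510649 0.28697424] resid mm [[-0.1, 0.7], [0.4, -0.5], [-0.1, 0.3], [-0.5, -0.8], [-0.7, 0.4], [0.6, 0.5], [0.5, -0.4], [-0.1, -0.2]]
slot 0.09 [0.5527939  0.36384209]
slot 0.03 [0.54161141 0.30489337]
slot -0.03 [0.53042893 0.24594464]
slot -0.09 [0.51924645 0.18699592]
angle -3.0073327092399675 t [ 0.42735853 -0.1050025 ] resid mm [[-1.8, 1.8], [-3.1, -2.8], [1.5, 3.4], [3.4, -2.5]]
cradle 0.09 [ 0.49399489 -0.0183792 ]
cradle 0.03 [ 0.49084706 -0.07829657]
cradle -0.03 [ 0.48769924 -0.13821394]
cradle -0.09 [ 0.48455141 -0.19813131]
burn len 0.18451120356537667 0.19 ang -2.9527103076276595 grip [ 0.49215898 -0.01509253  0.043     ] rackframe [0.05999419 0.09318583]
scr len 0.20169159143064025 0.205 ang -3.1498105890866683 grip [ 0.49712977 -0.07584061  0.043     ] rackframe [0.0681452 0.0327822]
awl len 0.20833373973453662 0.21 ang -2.397665375396336 grip [ 0.48350831 -0.13594418  0.043     ] rackframe [ 0.05769576 -0.02795324]
brush len 0.1950834174230019 0.196 ang -3.4204674978699847 grip [ 0.49062889 -0.19492649  0.043     ] rackframe [ 0.06790097 -0.08648074]
burn 330 [ 0.50917974 -0.01391438  0.05169212]
burn 380 [ 0.48480203 -0.01335969  0.05511137]
burn 430 [ 0.46265716 -0.01324409  0.054741  ]
scr 330 [ 0.50961503 -0.07429586  0.04981261]
scr 380 [ 0.4851789  -0.07344925  0.05256129]
scr 430 [ 0.46290457 -0.07292536  0.05369151]
awl 330 [ 0.50983167 -0.13466368  0.050422  ]
awl 380 [ 0.48533182 -0.13333635  0.05365946]
awl 430 [ 0.46309433 -0.13321087  0.05201182]
brush 330 [ 0.51028655 -0.19469848  0.04692292]
brush 380 [ 0.48571325 -0.19351017  0.04834472]
brush 430 [ 0.46320282 -0.19217206  0.05059208]
```

The crop shows, left to right:
- burnisher, dark handle (378,290)
- scraper, light handle with a stout three-edged blade and ferrule (410,290)
- awl, light handle with a thin needle (441,290)
- brush, red-brown handle (473,290)

For the scraper there are three candidates: light handle at (410,290), light handle at (441,290) and white at (455,152). The one at (410,290) fits because it has a stout blade, while the second has a thin needle and the third is the white look-alike. The grey crop shows the eight V lines.

```bash
cat > go.py <<'E'
import sys,numpy as np
from station import r
s=r.sense();R=s["ee_rot"];p=s["tcp_pos"];yaw=np.degrees(np.arctan2(R[1,0],R[0,0]))
print("t",round(s["time_s"],1),"p",p.round(4),"yaw",round(yaw,1),"tilt",np.degrees(np.arccos(-R[2,2])).round(2),"w",round(s["gripper_width"],3),"gf",round(s["gripper_force"],1),"F",s["wrist_force"].round(1))
for a in sys.argv[1:]:
    x,y,z,w=map(float,a.split(","));d=w-yaw
    print(a,"->",(100*R.T@(np.array([x,y,z])-p)).round(1).tolist(),"spin",round(-np.radians((d+180)%360-180),3))
E
python3 go.py .492,-.014,.15,-3
```

```text
t 0.2 p [0.1886 0.5955 0.2439] yaw -17.6 tilt 0.08 w 1.0 gf 0.0 F [-0.4  0.2 -0.1]
.492,-.014,.15,-3 -> [47.3, 48.9, 9.5] spin -0.255
```

>>> {"op": "apply_moves", "data": {
  "plan": [
    {"grip": 0.5, "offset": [3.2, 3.3, 0.6], "spin": -0.05},
    {"grip": 0.5, "offset": [6.4, 6.6, 1.2], "spin": -0.1},
    {"grip": 0.5, "offset": [9.6, 9.9, 1.8], "spin": -0.15},
    {"grip": 0.5, "offset": [12.8, 13.2, 2.4], "spin": -0.2},
    {"grip": 0.5, "offset": [16, 16.5, 3], "spin": -0.255}
  ]
}}

```text
time_s: 0.7
tcp_pos: [0.2918, 0.3883, 0.2143]
ee_rot: [[0.999, -0.049, 0.0], [-0.049, -0.999, -0.0], [0.0, 0.0, -1.0]]
wrist_force: [0.9, 0.3, 0.7]
gripper_width: 0.629
gripper_force: 0.0
```

```bash
python3 go.py .492,-.014,.15,-3
```

```text
t 0.7 p [0.2918 0.3883 0.2143] yaw -2.8 tilt 0.0 w 0.629 gf 0.0 F [0.9 0.3 0.7]
.492,-.014,.15,-3 -> [22.0, 39.2, 6.4] spin 0.003
```

>>> {"op": "apply_moves", "data": {
  "plan": [
    {"grip": 0.5, "offset": [2.2, 3.9, 0.6], "spin": 0},
    {"grip": 0.5, "offset": [4.4, 7.8, 1.2], "spin": 0},
    {"grip": 0.5, "offset": [6.6, 11.7, 1.8], "spin": 0},
    {"grip": 0.5, "offset": [8.8, 15.6, 2.4], "spin": 0},
    {"grip": 0.5, "offset": [11, 19.6, 3], "spin": 0}
  ]
}}

```text
time_s: 1.2
tcp_pos: [0.3915, 0.1871, 0.1846]
ee_rot: [[0.999, -0.051, 0.0], [-0.051, -0.999, 0.0], [0.0, -0.0, -1.0]]
wrist_force: [0.9, -0.3, 0.1]
gripper_width: 0.501
gripper_force: 0.0
```

>>> {"op": "apply_moves", "data": {
  "plan": [
    {"grip": 0.5, "offset": [2.2, 3.9, 0.6], "spin": 0},
    {"grip": 0.5, "offset": [4.4, 7.8, 1.2], "spin": 0},
    {"grip": 0.5, "offset": [6.6, 11.7, 1.8], "spin": 0},
    {"grip": 0.5, "offset": [8.8, 15.6, 2.4], "spin": 0},
    {"grip": 0.5, "offset": [11, 19.6, 3.4], "spin": 0}
  ]
}}

```text
time_s: 1.7
tcp_pos: [0.4919, -0.0143, 0.1509]
ee_rot: [[0.999, -0.051, 0.002], [-0.051, -0.999, 0.0], [0.002, -0.0, -1.0]]
wrist_force: [1.5, 1.3, 0.3]
gripper_width: 0.498
gripper_force: 0.0
```

```bash
python3 go.py .492,-.014,.046,-3
```

```text
t 1.7 p [ 0.4919 -0.0143  0.1509] yaw -2.9 tilt 0.1 w 0.498 gf 0.0 F [1.5 1.3 0.3]
.492,-.014,.046,-3 -> [-0.0, -0.0, 10.5] spin 0.001
```

>>> {"op": "apply_moves", "data": {
  "plan": [
    {"grip": 0.5, "offset": [0, 0, 3], "spin": 0},
    {"grip": 0.5, "offset": [0, 0, 6], "spin": 0},
    {"grip": 0.5, "offset": [0, 0, 8], "spin": 0},
    {"grip": 0.5, "offset": [0, 0, 9.5], "spin": 0},
    {"grip": 0.5, "offset": [0, 0, 10.5], "spin": 0}
  ]
}}

```text
time_s: 2.2
tcp_pos: [0.4902, -0.0135, 0.0447]
ee_rot: [[0.999, -0.051, -0.003], [-0.051, -0.999, -0.002], [-0.003, 0.002, -1.0]]
wrist_force: [-1.6, -11.3, 8.5]
gripper_width: 0.504
gripper_force: 5.5
```

```bash
python3 - <<'E'
from h import *
s=r.sense();print(s["tcp_pos"],s["wrist_force"])
c=r.capture("scene");cv2.imwrite("pics/s2.png",cv2.resize(c["img"][230:370,280:460],None,fx=4,fy=4))
c=r.capture("top");cv2.imwrite("pics/t2.png",cv2.resize(c["img"][200:340,345:500],None,fx=4,fy=4))
E
```

```text
[ 0.49017351 -0.01350097  0.04466105] [ -1.63194557 -11.26462827   8.52486771]
```

View pics/s2.png

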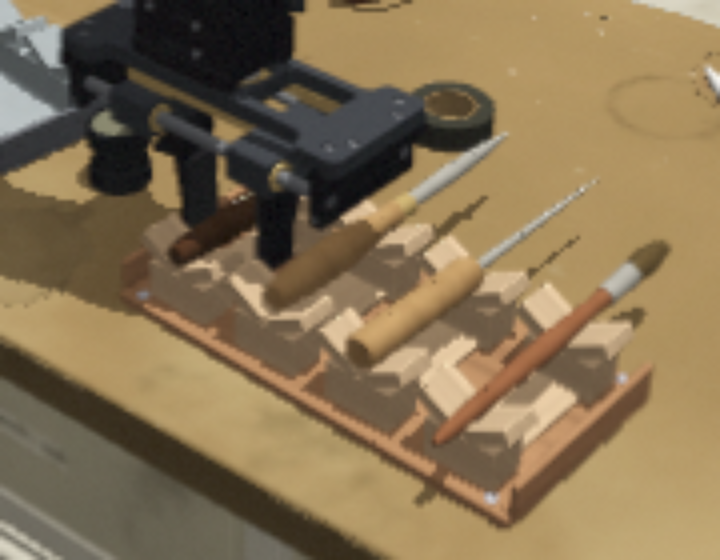

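The scene crop shows the fingers either side of the burnisher (220,235). The outer finger touches the rack's end rim at (150,265), so openings must be smaller at the end slots.

>>> {"op": "apply_moves", "data": {
  "plan": [
    {"grip": 0.1, "offset": [0, 0, 0], "spin": 0},
    {"grip": 0.0, "offset": [0, 0, 0], "spin": 0},
    {"grip": 0.0, "offset": [0, 0, 0], "spin": 0},
    {"grip": 0.0, "offset": [0, 0, 0], "spin": 0},
    {"grip": 0.0, "offset": [0, 0, 0], "spin": 0}
  ]
}}

```text
time_s: 2.8
tcp_pos: [0.4911, -0.014, 0.0468]
ee_rot: [[0.999, -0.05, 0.0], [-0.05, -0.999, -0.002], [0.0, 0.002, -1.0]]
wrist_force: [-2.0, -7.1, 9.8]
gripper_width: 0.188
gripper_force: 30.0
```

```bash
python3 go.py .492,-.014,.046,-3 .492,-.014,.15,-3 .519,.187,.15,-10.7
```

```text
t 2.8 p [ 0.4911 -0.014   0.0468] yaw -2.9 tilt 0.12 w 0.188 gf 30.0 F [-2.  -7.1  9.8]
.492,-.014,.046,-3 -> [0.1, -0.0, 0.1] spin 0.002
.492,-.014,.15,-3 -> [0.1, 0.0, -10.3] spin 0.002
.519,.187,.15,-10.7 -> [1.8, -20.2, -10.4] spin 0.136
```

>>> {"op": "apply_moves", "data": {
  "plan": [
    {"grip": 0.0, "offset": [0, 0, -2], "spin": 0},
    {"grip": 0.0, "offset": [0, 0, -6], "spin": 0},
    {"grip": 0.0, "offset": [0, 0, -10], "spin": 0},
    {"grip": 0.0, "offset": [0.4, -4, -10.3], "spin": 0.03},
    {"grip": 0.0, "offset": [0.8, -8, -10.3], "spin": 0.06}
  ]
}}

```text
time_s: 3.3
tcp_pos: [0.5038, 0.0676, 0.1508]
ee_rot: [[0.993, -0.115, 0.005], [-0.115, -0.993, 0.002], [0.004, -0.003, -1.0]]
wrist_force: [0.6, 0.6, -1.4]
gripper_width: 0.186
gripper_force: 30.0
```

```bash
python3 go.py .519,.187,.15,-10.7
```

```text
t 3.3 p [0.5038 0.0676 0.1508] yaw -6.6 tilt 0.29 w 0.186 gf 30.0 F [ 0.6  0.6 -1.4]
.519,.187,.15,-10.7 -> [0.1, -12.0, 0.1] spin 0.071
```

>>> {"op": "apply_moves", "data": {
  "plan": [
    {"grip": 0.0, "offset": [0, -4, 0], "spin": 0.03},
    {"grip": 0.0, "offset": [0, -8, 0], "spin": 0.07},
    {"grip": 0.0, "offset": [0.1, -11, 0], "spin": 0.07},
    {"grip": 0.0, "offset": [0.1, -12, 0], "spin": 0.07},
    {"grip": 0.0, "offset": [0.1, -12, 0], "spin": 0.07}
  ]
}}

```text
time_s: 3.8
tcp_pos: [0.5171, 0.187, 0.1483]
ee_rot: [[0.984, -0.179, -0.0], [-0.179, -0.984, 0.0], [-0.0, 0.0, -1.0]]
wrist_force: [-0.1, 0.3, -0.3]
gripper_width: 0.19
gripper_force: 30.0
```

```bash
python3 go.py .5185,.187,.049,-10.7; python3 - <<'E'
from h import *
c=r.capture("scene");cv2.imwrite("pics/s3.png",cv2.resize(c["img"][140:300,170:370],None,fx=3.5,fy=3.5))
E
```

```text
t 3.8 p [0.5171 0.187  0.1483] yaw -10.3 tilt 0.02 w 0.19 gf 30.0 F [-0.1  0.3 -0.3]
.5185,.187,.049,-10.7 -> [0.1, -0.0, 9.9] spin 0.007
```

View pics/s3.png

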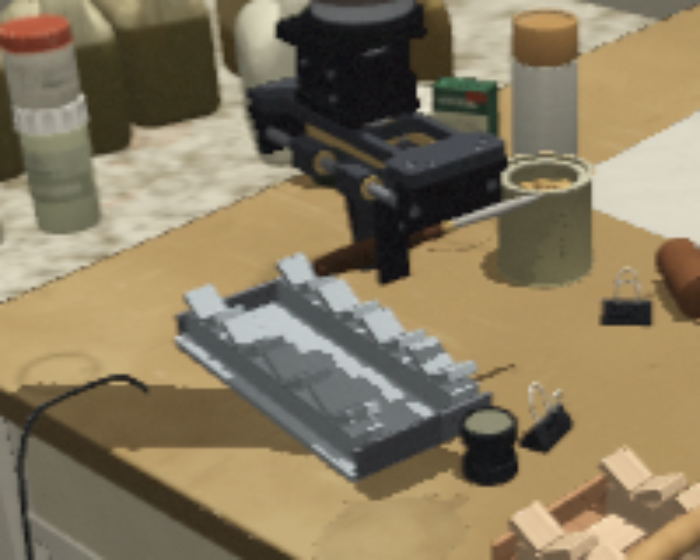

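The burnisher hangs level over the grey rack at (390,250).

>>> {"op": "apply_moves", "data": {
  "plan": [
    {"grip": 0.0, "offset": [0.1, 0, 3], "spin": 0},
    {"grip": 0.0, "offset": [0.1, 0, 6], "spin": 0},
    {"grip": 0.0, "offset": [0.1, 0, 8], "spin": 0.007},
    {"grip": 0.0, "offset": [0.1, 0, 9.3], "spin": 0.007},
    {"grip": 0.0, "offset": [0.1, 0, 10], "spin": 0.007}
  ]
}}

```text
time_s: 4.35
tcp_pos: [0.5178, 0.1844, 0.0477]
ee_rot: [[0.982, -0.189, -0.002], [-0.189, -0.982, -0.001], [-0.001, 0.001, -1.0]]
wrist_force: [-1.0, -0.2, 1.7]
gripper_width: 0.191
gripper_force: 30.0
```

```bash
python3 go.py .5185,.187,.047,-10.7
```

```text
t 4.3 p [0.5178 0.1844 0.0477] yaw -10.9 tilt 0.11 w 0.191 gf 30.0 F [-1.  -0.2  1.7]
.5185,.187,.047,-10.7 -> [0.0, -0.3, 0.1] spin -0.003
```

>>> {"op": "apply_moves", "data": {
  "plan": [
    {"grip": 0.0, "offset": [0, -0.1, 0.1], "spin": 0},
    {"grip": 0.0, "offset": [0, -0.1, 0.2], "spin": 0},
    {"grip": 0.3, "offset": [0, -0.1, 0.2], "spin": 0},
    {"grip": 0.35, "offset": [0, -0.1, 0.1], "spin": 0},
    {"grip": 0.35, "offset": [0, -0.1, 0.1], "spin": 0}
  ]
}}

```text
time_s: 4.85
tcp_pos: [0.5189, 0.1871, 0.0483]
ee_rot: [[0.982, -0.187, 0.001], [-0.187, -0.982, 0.001], [0.001, -0.001, -1.0]]
wrist_force: [-0.9, -0.2, 0.3]
gripper_width: 0.331
gripper_force: 0.0
```

>>> {"op": "apply_moves", "data": {
  "plan": [
    {"grip": 0.35, "offset": [0, 0, -2], "spin": 0},
    {"grip": 0.35, "offset": [0, 0, -5], "spin": 0},
    {"grip": 0.4, "offset": [0, 0, -8], "spin": 0},
    {"grip": 0.4, "offset": [0, 4, -10.3], "spin": -0.03},
    {"grip": 0.4, "offset": [0, 8, -10.3], "spin": -0.06}
  ]
}}

```text
time_s: 5.35
tcp_pos: [0.5056, 0.109, 0.1545]
ee_rot: [[0.992, -0.124, 0.008], [-0.124, -0.992, 0.004], [0.008, -0.005, -1.0]]
wrist_force: [0.5, -0.0, -0.3]
gripper_width: 0.395
gripper_force: 0.0
```

```bash
python3 go.py .497,-.077,.13,-3; python3 - <<'E'
from h import *
c=r.capture("top");cv2.imwrite("pics/t4.png",cv2.resize(c["img"][160:340,140:500],None,fx=2.2,fy=2.2))
E
```

```text
t 5.3 p [0.5056 0.109  0.1545] yaw -7.1 tilt 0.51 w 0.395 gf 0.0 F [ 0.5 -0.  -0.3]
.497,-.077,.13,-3 -> [1.4, 18.6, 2.4] spin -0.072
```

View pics/t4.png

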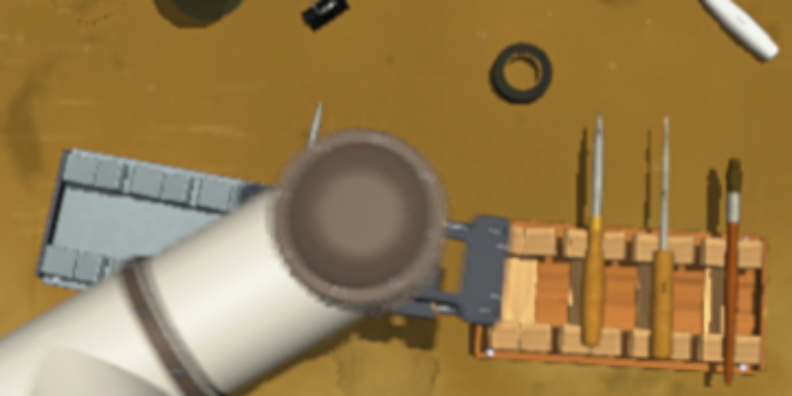

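The other three tools are undisturbed. The burnisher is mostly hidden by the arm, with its tip at (320,105). On to the scraper.

>>> {"op": "apply_moves", "data": {
  "plan": [
    {"grip": 0.4, "offset": [0.3, 4.4, 0.4], "spin": -0.02},
    {"grip": 0.4, "offset": [0.7, 8.8, 0.8], "spin": -0.04},
    {"grip": 0.4, "offset": [1, 13.2, 1.2], "spin": -0.072},
    {"grip": 0.4, "offset": [1.4, 17.2, 1.8], "spin": -0.072},
    {"grip": 0.4, "offset": [1.4, 18.6, 2.4], "spin": -0.072}
  ]
}}

```text
time_s: 5.9
tcp_pos: [0.493, -0.0807, 0.1266]
ee_rot: [[0.998, -0.06, 0.0], [-0.06, -0.998, -0.0], [0.0, 0.0, -1.0]]
wrist_force: [0.1, 0.6, 0.3]
gripper_width: 0.399
gripper_force: 0.0
```

```bash
python3 go.py .497,-.077,.046,-3
```

```text
t 5.9 p [ 0.493  -0.0807  0.1266] yaw -3.4 tilt 0.02 w 0.399 gf 0.0 F [0.1 0.6 0.3]
.497,-.077,.046,-3 -> [0.4, -0.4, 8.1] spin -0.008
```

>>> {"op": "apply_moves", "data": {
  "plan": [
    {"grip": 0.4, "offset": [0.4, -0.3, 2], "spin": -0.008},
    {"grip": 0.4, "offset": [0.4, -0.3, 3], "spin": -0.008},
    {"grip": 0.4, "offset": [0.4, -0.3, 4], "spin": -0.008},
    {"grip": 0.4, "offset": [0.4, -0.3, 4], "spin": -0.008},
    {"grip": 0.4, "offset": [0.4, -0.3, 4], "spin": -0.008}
  ]
}}

```text
time_s: 6.4
tcp_pos: [0.4979, -0.0748, 0.0867]
ee_rot: [[0.999, -0.048, 0.0], [-0.048, -0.999, -0.0], [0.0, 0.0, -1.0]]
wrist_force: [0.8, 0.1, 0.1]
gripper_width: 0.401
gripper_force: 0.0
```

```bash
python3 go.py .497,-.077,.046,-3
```

```text
t 6.4 p [ 0.4979 -0.0748  0.0867] yaw -2.7 tilt 0.01 w 0.401 gf 0.0 F [0.8 0.1 0.1]
.497,-.077,.046,-3 -> [-0.1, 0.2, 4.1] spin 0.005
```

>>> {"op": "apply_moves", "data": {
  "plan": [
    {"grip": 0.4, "offset": [-0.1, 0.2, 2], "spin": 0},
    {"grip": 0.4, "offset": [-0.1, 0.2, 3.5], "spin": 0},
    {"grip": 0.4, "offset": [-0.1, 0.2, 4.1], "spin": 0},
    {"grip": 0.4, "offset": [-0.1, 0.2, 4.1], "spin": 0},
    {"grip": 0.1, "offset": [-0.1, 0.2, 4.1], "spin": 0}
  ]
}}

```text
time_s: 6.9
tcp_pos: [0.4973, -0.0771, 0.0463]
ee_rot: [[0.999, -0.048, 0.002], [-0.048, -0.999, 0.0], [0.002, -0.0, -1.0]]
wrist_force: [-0.3, 0.4, 0.4]
gripper_width: 0.364
gripper_force: 0.0
```

>>> {"op": "apply_moves", "data": {
  "plan": [
    {"grip": 0.0, "offset": [0, 0, 0], "spin": 0},
    {"grip": 0.0, "offset": [0, 0, 0], "spin": 0},
    {"grip": 0.0, "offset": [0, 0, 0], "spin": 0}
  ]
}}

```text
time_s: 7.2
tcp_pos: [0.4974, -0.0766, 0.0465]
ee_rot: [[0.999, -0.048, 0.002], [-0.048, -0.999, 0.001], [0.002, -0.001, -1.0]]
wrist_force: [-0.3, 4.7, 3.2]
gripper_width: 0.22
gripper_force: 29.9
```

```bash
python3 go.py .497,-.077,.14,-3 .53,.246,.14,-10.7
```

```text
t 7.2 p [ 0.4974 -0.0766  0.0465] yaw -2.8 tilt 0.14 w 0.22 gf 29.9 F [-0.3  4.7  3.2]
.497,-.077,.14,-3 -> [-0.0, 0.0, -9.3] spin 0.004
.53,.246,.14,-10.7 -> [1.7, -32.4, -9.3] spin 0.138
```

>>> {"op": "apply_moves", "data": {
  "plan": [
    {"grip": 0.0, "offset": [0, 0, -2], "spin": 0},
    {"grip": 0.0, "offset": [0, 0, -6], "spin": 0},
    {"grip": 0.0, "offset": [0, 0, -9.3], "spin": 0},
    {"grip": 0.0, "offset": [0.2, -4.2, -9.3], "spin": 0},
    {"grip": 0.0, "offset": [0.4, -8.4, -9.3], "spin": 0}
  ]
}}

```text
time_s: 7.7
tcp_pos: [0.5051, 0.0066, 0.1401]
ee_rot: [[0.999, -0.052, 0.003], [-0.052, -0.999, 0.001], [0.003, -0.001, -1.0]]
wrist_force: [0.3, -0.0, -1.2]
gripper_width: 0.218
gripper_force: 29.8
```

>>> {"op": "apply_moves", "data": {
  "plan": [
    {"grip": 0.0, "offset": [0.2, -4.4, 0], "spin": 0.03},
    {"grip": 0.0, "offset": [0.4, -8.8, 0], "spin": 0.06},
    {"grip": 0.0, "offset": [0.6, -13.2, 0], "spin": 0.09},
    {"grip": 0.0, "offset": [0.8, -17.6, 0], "spin": 0.12},
    {"grip": 0.0, "offset": [1.1, -21, 0], "spin": 0.138}
  ]
}}

```text
time_s: 8.2
tcp_pos: [0.5257, 0.2178, 0.1386]
ee_rot: [[0.983, -0.185, 0.0], [-0.185, -0.983, 0.0], [0.0, -0.0, -1.0]]
wrist_force: [0.4, -0.1, -0.3]
gripper_width: 0.223
gripper_force: 29.8
```

>>> {"op": "apply_moves", "data": {
  "plan": [
    {"grip": 0.0, "offset": [0, -2.5, 1], "spin": 0},
    {"grip": 0.0, "offset": [0, -2.8, 2], "spin": 0},
    {"grip": 0.0, "offset": [0, -2.8, 3], "spin": 0},
    {"grip": 0.0, "offset": [0, -2.8, 3], "spin": 0},
    {"grip": 0.0, "offset": [0, -2.8, 3], "spin": 0}
  ]
}}

```text
time_s: 8.7
tcp_pos: [0.5309, 0.2418, 0.1083]
ee_rot: [[0.982, -0.187, -0.001], [-0.187, -0.982, -0.001], [-0.001, 0.001, -1.0]]
wrist_force: [-0.8, -0.2, 0.6]
gripper_width: 0.22
gripper_force: 29.8
```

```bash
python3 go.py .5304,.246,.047,-10.7
```

```text
t 8.7 p [0.5309 0.2418 0.1083] yaw -10.8 tilt 0.07 w 0.22 gf 29.8 F [-0.8 -0.2  0.6]
.5304,.246,.047,-10.7 -> [-0.1, -0.4, 6.1] spin -0.001
```

>>> {"op": "apply_moves", "data": {
  "plan": [
    {"grip": 0.0, "offset": [-0.1, -0.4, 2.5], "spin": 0},
    {"grip": 0.0, "offset": [-0.1, -0.4, 4.5], "spin": 0},
    {"grip": 0.0, "offset": [-0.1, -0.4, 5.6], "spin": 0},
    {"grip": 0.0, "offset": [-0.1, -0.4, 6.1], "spin": 0},
    {"grip": 0.0, "offset": [-0.1, -0.4, 6.1], "spin": 0}
  ]
}}

```text
time_s: 9.2
tcp_pos: [0.5309, 0.2467, 0.0479]
ee_rot: [[0.983, -0.186, -0.0], [-0.186, -0.983, -0.001], [-0.0, 0.001, -1.0]]
wrist_force: [-0.7, -0.9, 0.2]
gripper_width: 0.221
gripper_force: 29.9
```

>>> {"op": "apply_moves", "data": {
  "plan": [
    {"grip": 0.25, "offset": [0, 0, 0], "spin": 0},
    {"grip": 0.38, "offset": [0, 0, 0], "spin": 0},
    {"grip": 0.38, "offset": [0, 0, 0], "spin": 0},
    {"grip": 0.38, "offset": [0, 0, 0], "spin": 0},
    {"grip": 0.38, "offset": [0, 0, -2], "spin": 0}
  ]
}}

```text
time_s: 9.7
tcp_pos: [0.5293, 0.2462, 0.0655]
ee_rot: [[0.982, -0.186, -0.005], [-0.186, -0.982, -0.003], [-0.004, 0.004, -1.0]]
wrist_force: [-0.9, 0.2, 0.5]
gripper_width: 0.373
gripper_force: 0.0
```

>>> {"op": "apply_moves", "data": {
  "plan": [
    {"grip": 0.38, "offset": [0, 0, -3], "spin": 0},
    {"grip": 0.38, "offset": [0, 0, -6], "spin": 0},
    {"grip": 0.38, "offset": [0, 0, -8], "spin": 0},
    {"grip": 0.38, "offset": [0, 4.4, -8], "spin": -0.03},
    {"grip": 0.38, "offset": [0, 8.8, -8], "spin": -0.06}
  ]
}}

```text
time_s: 10.2
tcp_pos: [0.5147, 0.1609, 0.1485]
ee_rot: [[0.992, -0.123, 0.002], [-0.123, -0.992, 0.002], [0.002, -0.002, -1.0]]
wrist_force: [0.6, -0.2, 0.6]
gripper_width: 0.378
gripper_force: 0.0
```

```bash
python3 go.py .484,-.137,.13,-3
```

```text
t 10.2 p [0.5147 0.1609 0.1485] yaw -7.1 tilt 0.15 w 0.378 gf 0.0 F [ 0.6 -0.2  0.6]
.484,-.137,.13,-3 -> [0.6, 29.9, 1.8] spin -0.071
```

>>> {"op": "apply_moves", "data": {
  "plan": [
    {"grip": 0.4, "offset": [0.1, 4.4, 0], "spin": -0.02},
    {"grip": 0.4, "offset": [0.2, 8.8, 0], "spin": -0.04},
    {"grip": 0.4, "offset": [0.3, 13.2, 0], "spin": -0.071},
    {"grip": 0.4, "offset": [0.4, 17.6, 0], "spin": -0.071},
    {"grip": 0.4, "offset": [0.5, 22, 0], "spin": -0.071}
  ]
}}

```text
time_s: 10.7
tcp_pos: [0.4914, -0.0596, 0.148]
ee_rot: [[0.998, -0.055, 0.001], [-0.055, -0.998, 0.0], [0.001, -0.0, -1.0]]
wrist_force: [1.8, 0.5, -0.5]
gripper_width: 0.401
gripper_force: 0.0
```

>>> {"op": "apply_moves", "data": {
  "plan": [
    {"grip": 0.4, "offset": [0, 4.4, 1], "spin": 0},
    {"grip": 0.4, "offset": [0, 7.5, 2], "spin": 0},
    {"grip": 0.4, "offset": [0, 7.8, 4], "spin": 0},
    {"grip": 0.4, "offset": [0, 7.8, 5], "spin": 0},
    {"grip": 0.4, "offset": [0, 7.8, 5], "spin": 0}
  ]
}}

```text
time_s: 11.2
tcp_pos: [0.4863, -0.1358, 0.0963]
ee_rot: [[0.998, -0.056, -0.003], [-0.056, -0.998, 0.0], [-0.003, 0.0, -1.0]]
wrist_force: [-1.1, -0.5, 0.0]
gripper_width: 0.399
gripper_force: 0.0
```

```bash
python3 go.py .4845,-.137,.046,-3; python3 - <<'E'
from h import *
c=r.capture("top");cv2.imwrite("pics/t5.png",cv2.resize(c["img"][160:340,140:500],None,fx=2.2,fy=2.2))
E
```

```text
t 11.2 p [ 0.4863 -0.1358  0.0963] yaw -3.2 tilt 0.19 w 0.399 gf 0.0 F [-1.1 -0.5  0. ]
.4845,-.137,.046,-3 -> [-0.2, 0.1, 5.0] spin -0.004
```

View pics/t5.png

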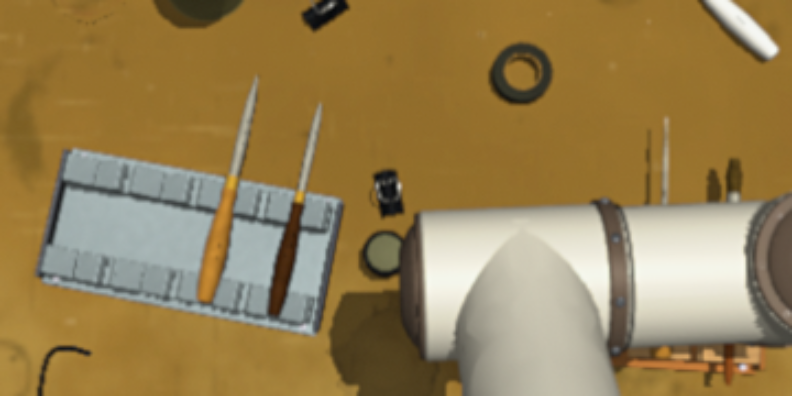

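The burnisher (285,255) and scraper (217,240) lie well in their grey notches. Now the awl.

>>> {"op": "apply_moves", "data": {
  "plan": [
    {"grip": 0.4, "offset": [-0.2, 0.1, 2.5], "spin": 0},
    {"grip": 0.4, "offset": [-0.2, 0.1, 4.4], "spin": 0},
    {"grip": 0.4, "offset": [-0.2, 0.1, 5], "spin": 0},
    {"grip": 0.4, "offset": [-0.2, 0.1, 5], "spin": 0},
    {"grip": 0.1, "offset": [-0.2, 0.1, 5], "spin": 0}
  ]
}}

```text
time_s: 11.75
tcp_pos: [0.4863, -0.1364, 0.0486]
ee_rot: [[0.999, -0.054, 0.002], [-0.054, -0.999, -0.0], [0.002, 0.0, -1.0]]
wrist_force: [-0.2, -0.5, 0.4]
gripper_width: 0.359
gripper_force: 0.0
```

>>> {"op": "apply_moves", "data": {
  "plan": [
    {"grip": 0.0, "offset": [0, 0, 0], "spin": 0},
    {"grip": 0.0, "offset": [0, 0, 0], "spin": 0},
    {"grip": 0.0, "offset": [0, 0, 0], "spin": 0},
    {"grip": 0.0, "offset": [0, 0, 0], "spin": 0}
  ]
}}

```text
time_s: 12.15
tcp_pos: [0.4862, -0.136, 0.0487]
ee_rot: [[0.998, -0.056, 0.003], [-0.056, -0.998, 0.001], [0.003, -0.001, -1.0]]
wrist_force: [-0.2, 5.0, 4.0]
gripper_width: 0.205
gripper_force: 30.0
```

```bash
python3 go.py .4845,-.137,.046,-3 .542,.305,.14,-10.7
```

```text
t 12.2 p [ 0.4862 -0.136   0.0487] yaw -3.2 tilt 0.16 w 0.205 gf 30.0 F [-0.2  5.   4. ]
.4845,-.137,.046,-3 -> [-0.2, 0.1, 0.3] spin -0.003
.542,.305,.14,-10.7 -> [3.1, -44.4, -9.1] spin 0.131
```

>>> {"op": "apply_moves", "data": {
  "plan": [
    {"grip": 0.0, "offset": [0, 0, -2], "spin": 0},
    {"grip": 0.0, "offset": [0, 0, -6], "spin": 0},
    {"grip": 0.0, "offset": [0, 0, -9.1], "spin": 0},
    {"grip": 0.0, "offset": [0.3, -4.2, -9.1], "spin": 0},
    {"grip": 0.0, "offset": [0.6, -8.4, -9.1], "spin": 0}
  ]
}}

```text
time_s: 12.65
tcp_pos: [0.4966, -0.053, 0.1405]
ee_rot: [[0.998, -0.059, 0.004], [-0.059, -0.998, 0.001], [0.004, -0.001, -1.0]]
wrist_force: [0.6, -0.3, -0.0]
gripper_width: 0.205
gripper_force: 30.0
```

>>> {"op": "apply_moves", "data": {
  "plan": [
    {"grip": 0.0, "offset": [0.3, -4.4, 0], "spin": 0},
    {"grip": 0.0, "offset": [0.6, -8.8, 0], "spin": 0},
    {"grip": 0.0, "offset": [0.9, -13.2, 0], "spin": 0},
    {"grip": 0.0, "offset": [1.2, -17.6, 0], "spin": 0},
    {"grip": 0.0, "offset": [1.5, -22, 0], "spin": 0}
  ]
}}

```text
time_s: 13.15
tcp_pos: [0.523, 0.1673, 0.1392]
ee_rot: [[0.998, -0.056, 0.001], [-0.056, -0.998, 0.0], [0.001, -0.001, -1.0]]
wrist_force: [0.6, -0.0, -1.1]
gripper_width: 0.206
gripper_force: 30.0
```

>>> {"op": "apply_moves", "data": {
  "plan": [
    {"grip": 0.0, "offset": [0.3, -4.4, 0], "spin": 0.04},
    {"grip": 0.0, "offset": [0.6, -8.8, 0], "spin": 0.08},
    {"grip": 0.0, "offset": [1.1, -13, 0], "spin": 0.131},
    {"grip": 0.0, "offset": [1.1, -14, 1], "spin": 0.131},
    {"grip": 0.0, "offset": [1.1, -14, 2], "spin": 0.131}
  ]
}}

```text
time_s: 13.65
tcp_pos: [0.5418, 0.3062, 0.1181]
ee_rot: [[0.983, -0.183, 0.0], [-0.183, -0.983, 0.001], [0.0, -0.001, -1.0]]
wrist_force: [-0.5, -0.8, -0.5]
gripper_width: 0.201
gripper_force: 30.0
```

>>> {"op": "apply_moves", "data": {
  "plan": [
    {"grip": 0.0, "offset": [0, 0, 0.5], "spin": 0},
    {"grip": 0.0, "offset": [0, 0, 1], "spin": 0},
    {"grip": 0.0, "offset": [0, 0, 1], "spin": 0}
  ]
}}

```text
time_s: 13.95
tcp_pos: [0.5416, 0.303, 0.1079]
ee_rot: [[0.982, -0.187, -0.002], [-0.187, -0.982, -0.001], [-0.001, 0.002, -1.0]]
wrist_force: [-0.9, 0.4, -0.1]
gripper_width: 0.207
gripper_force: 30.0
```

```bash
python3 go.py .544,.305,.0492,-10.7
```

```text
t 13.9 p [0.5416 0.303  0.1079] yaw -10.8 tilt 0.12 w 0.207 gf 30.0 F [-0.9  0.4 -0.1]
.544,.305,.0492,-10.7 -> [0.2, -0.3, 5.9] spin -0.002
```

>>> {"op": "apply_moves", "data": {
  "plan": [
    {"grip": 0.0, "offset": [0.2, -0.2, 2.5], "spin": 0},
    {"grip": 0.0, "offset": [0.2, -0.2, 4.4], "spin": 0},
    {"grip": 0.0, "offset": [0.2, -0.2, 5.4], "spin": 0},
    {"grip": 0.0, "offset": [0.2, -0.2, 5.9], "spin": 0},
    {"grip": 0.0, "offset": [0.2, -0.2, 5.9], "spin": 0}
  ]
}}

```text
time_s: 14.45
tcp_pos: [0.5442, 0.3054, 0.0503]
ee_rot: [[0.983, -0.186, -0.001], [-0.186, -0.983, -0.001], [-0.0, 0.001, -1.0]]
wrist_force: [-2.0, -2.2, 1.3]
gripper_width: 0.205
gripper_force: 30.0
```

>>> {"op": "apply_moves", "data": {
  "plan": [
    {"grip": 0.25, "offset": [0, 0, 0], "spin": 0},
    {"grip": 0.38, "offset": [0, 0, 0], "spin": 0},
    {"grip": 0.38, "offset": [0, 0, 0], "spin": 0},
    {"grip": 0.38, "offset": [0, 0, 0], "spin": 0},
    {"grip": 0.38, "offset": [0, 0, -2], "spin": 0}
  ]
}}

```text
time_s: 14.95
tcp_pos: [0.5428, 0.3052, 0.0671]
ee_rot: [[0.982, -0.186, -0.005], [-0.186, -0.982, -0.003], [-0.004, 0.004, -1.0]]
wrist_force: [-0.3, -0.5, -0.6]
gripper_width: 0.373
gripper_force: 0.0
```

>>> {"op": "apply_moves", "data": {
  "plan": [
    {"grip": 0.38, "offset": [0, 0, -3], "spin": 0},
    {"grip": 0.38, "offset": [0, 0, -6], "spin": 0},
    {"grip": 0.38, "offset": [0, 0, -8], "spin": 0},
    {"grip": 0.38, "offset": [0, 4.4, -8], "spin": 0},
    {"grip": 0.38, "offset": [0, 8.8, -8], "spin": 0}
  ]
}}

```text
time_s: 15.45
tcp_pos: [0.5281, 0.2201, 0.1504]
ee_rot: [[0.983, -0.184, 0.002], [-0.184, -0.983, 0.002], [0.002, -0.002, -1.0]]
wrist_force: [0.1, -0.0, 0.6]
gripper_width: 0.379
gripper_force: 0.0
```

```bash
python3 go.py .49,-.1965,.15,-3.3
```

```text
t 15.4 p [0.5281 0.2201 0.1504] yaw -10.6 tilt 0.15 w 0.379 gf 0.0 F [ 0.1 -0.   0.6]
.49,-.1965,.15,-3.3 -> [3.9, 41.7, -0.0] spin -0.127
```

>>> {"op": "apply_moves", "data": {
  "plan": [
    {"grip": 0.33, "offset": [0.4, 4.4, 0], "spin": -0.03},
    {"grip": 0.33, "offset": [0.8, 8.8, 0], "spin": -0.06},
    {"grip": 0.33, "offset": [1.2, 13.2, 0], "spin": -0.09},
    {"grip": 0.33, "offset": [1.6, 17.6, 0], "spin": -0.127},
    {"grip": 0.33, "offset": [2, 22, 0], "spin": -0.127}
  ]
}}

```text
time_s: 15.95
tcp_pos: [0.5066, -0.0016, 0.1499]
ee_rot: [[0.998, -0.058, 0.001], [-0.058, -0.998, 0.0], [0.001, -0.0, -1.0]]
wrist_force: [1.1, -0.4, -1.3]
gripper_width: 0.332
gripper_force: 0.0
```

```bash
python3 go.py .49,-.1965,.10,-3.3
```

```text
t 15.9 p [ 0.5066 -0.0016  0.1499] yaw -3.4 tilt 0.07 w 0.332 gf 0.0 F [ 1.1 -0.4 -1.3]
.49,-.1965,.10,-3.3 -> [-0.5, 19.6, 5.0] spin -0.001
```

>>> {"op": "apply_moves", "data": {
  "plan": [
    {"grip": 0.33, "offset": [-0.1, 4.6, 0], "spin": 0},
    {"grip": 0.33, "offset": [-0.2, 9.2, 0], "spin": 0},
    {"grip": 0.33, "offset": [-0.3, 13.8, 0], "spin": 0},
    {"grip": 0.33, "offset": [-0.5, 18, 1], "spin": 0},
    {"grip": 0.33, "offset": [-0.5, 19.6, 2], "spin": 0}
  ]
}}

```text
time_s: 16.45
tcp_pos: [0.4898, -0.1984, 0.1298]
ee_rot: [[0.998, -0.063, 0.002], [-0.063, -0.998, -0.0], [0.002, 0.0, -1.0]]
wrist_force: [-0.1, 0.1, -0.7]
gripper_width: 0.331
gripper_force: 0.0
```

>>> {"op": "apply_moves", "data": {
  "plan": [
    {"grip": 0.33, "offset": [0, 0, 1.5], "spin": 0},
    {"grip": 0.33, "offset": [0, 0, 3], "spin": 0},
    {"grip": 0.33, "offset": [0, 0, 3], "spin": 0},
    {"grip": 0.33, "offset": [0, 0, 3], "spin": 0}
  ]
}}

```text
time_s: 16.85
tcp_pos: [0.4904, -0.1955, 0.0998]
ee_rot: [[0.998, -0.059, 0.0], [-0.059, -0.998, -0.0], [0.0, 0.0, -1.0]]
wrist_force: [0.3, -0.2, 0.6]
gripper_width: 0.326
gripper_force: 0.0
```

```bash
python3 go.py .49,-.1965,.046,-3.3;python3 - <<'E'
from h import *
c=r.capture("scene");cv2.imwrite("pics/s6.png",cv2.resize(c["img"][230:370,280:480],None,fx=3.5,fy=3.5))
E
```

```text
t 16.9 p [ 0.4904 -0.1955  0.0998] yaw -3.4 tilt 0.02 w 0.326 gf 0.0 F [ 0.3 -0.2  0.6]
.49,-.1965,.046,-3.3 -> [-0.0, 0.1, 5.4] spin -0.002
```

View pics/s6.png

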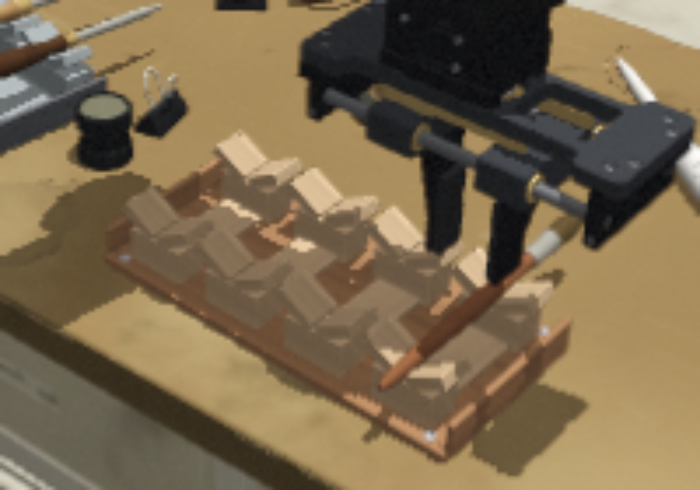

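The gripper stands over the brush (450,330); all the other cradles are empty.

>>> {"op": "apply_moves", "data": {
  "plan": [
    {"grip": 0.33, "offset": [0, 0.1, 2.5], "spin": 0},
    {"grip": 0.33, "offset": [0, 0.1, 4.6], "spin": 0},
    {"grip": 0.33, "offset": [0, 0.1, 5.5], "spin": 0},
    {"grip": 0.33, "offset": [0, 0.1, 5.5], "spin": 0},
    {"grip": 0.1, "offset": [0, 0.1, 5.5], "spin": 0}
  ]
}}

```text
time_s: 17.4
tcp_pos: [0.4909, -0.1964, 0.0455]
ee_rot: [[0.998, -0.059, 0.002], [-0.059, -0.998, -0.0], [0.002, 0.0, -1.0]]
wrist_force: [0.6, -0.4, -0.2]
gripper_width: 0.292
gripper_force: 0.0
```

>>> {"op": "apply_moves", "data": {
  "plan": [
    {"grip": 0.0, "offset": [0, 0, 0], "spin": 0},
    {"grip": 0.0, "offset": [0, 0, 0], "spin": 0},
    {"grip": 0.0, "offset": [0, 0, 0], "spin": 0},
    {"grip": 0.0, "offset": [0, 0, 0], "spin": 0}
  ]
}}

```text
time_s: 17.8
tcp_pos: [0.4907, -0.1962, 0.0454]
ee_rot: [[0.998, -0.059, 0.002], [-0.059, -0.998, -0.0], [0.002, -0.0, -1.0]]
wrist_force: [-0.1, 2.2, 4.2]
gripper_width: 0.124
gripper_force: 30.0
```

```bash
python3 go.py .553,.364,.14,-10.7
```

```text
t 17.8 p [ 0.4907 -0.1962  0.0454] yaw -3.4 tilt 0.11 w 0.124 gf 30.0 F [-0.1  2.2  4.2]
.553,.364,.14,-10.7 -> [2.9, -56.3, -9.5] spin 0.127
```

>>> {"op": "apply_moves", "data": {
  "plan": [
    {"grip": 0.0, "offset": [0, 0, -2], "spin": 0},
    {"grip": 0.0, "offset": [0, 0, -6], "spin": 0},
    {"grip": 0.0, "offset": [0, 0, -9.5], "spin": 0},
    {"grip": 0.0, "offset": [0.2, -4.2, -9.5], "spin": 0},
    {"grip": 0.0, "offset": [0.4, -8.4, -9.5], "spin": 0}
  ]
}}

```text
time_s: 18.3
tcp_pos: [0.4993, -0.1128, 0.1409]
ee_rot: [[0.998, -0.063, 0.003], [-0.063, -0.998, 0.0], [0.003, -0.0, -1.0]]
wrist_force: [0.1, -0.4, -0.2]
gripper_width: 0.125
gripper_force: 30.0
```

```bash
python3 - <<'E'
from h import *
P=cloud(r.capture("top"))[110:215,150:300].reshape(-1,3);P=P[P[:,2]>.03];print(P.min(0),P.max(0))
Q=P[P[:,1]<.36];print(Q.min(0),Q.max(0))
E
```

```text
[0.44085792 0.09344936 0.030016  ] [0.85469618 0.37126004 1.03059267]
[0.44085792 0.09344936 0.030016  ] [0.85469618 0.35926156 1.03059267]
```

>>> {"op": "apply_moves", "data": {
  "plan": [
    {"grip": 0.0, "offset": [0.2, -4.4, 0], "spin": 0},
    {"grip": 0.0, "offset": [0.4, -8.8, 0], "spin": 0},
    {"grip": 0.0, "offset": [0.6, -13.2, 0], "spin": 0},
    {"grip": 0.0, "offset": [0.8, -17.6, 0], "spin": 0},
    {"grip": 0.0, "offset": [1, -22, 0], "spin": 0}
  ]
}}

```text
time_s: 18.85
tcp_pos: [0.5218, 0.1077, 0.1395]
ee_rot: [[0.998, -0.06, -0.0], [-0.06, -0.998, -0.0], [-0.0, 0.0, -1.0]]
wrist_force: [1.1, -0.2, 0.1]
gripper_width: 0.124
gripper_force: 30.0
```

>>> {"op": "apply_moves", "data": {
  "plan": [
    {"grip": 0.0, "offset": [0.3, -4.4, 0], "spin": 0},
    {"grip": 0.0, "offset": [0.6, -8.8, 0], "spin": 0.03},
    {"grip": 0.0, "offset": [0.9, -13.2, 0], "spin": 0.06},
    {"grip": 0.0, "offset": [1.2, -17.6, 0], "spin": 0.09},
    {"grip": 0.0, "offset": [1.5, -22, 0], "spin": 0.127}
  ]
}}

```text
time_s: 19.35
tcp_pos: [0.55, 0.3263, 0.1392]
ee_rot: [[0.982, -0.187, -0.001], [-0.187, -0.982, -0.001], [-0.0, 0.001, -1.0]]
wrist_force: [1.6, -0.7, -0.5]
gripper_width: 0.126
gripper_force: 30.0
```

```bash
python3 go.py .553,.364,.10,-10.7
```

```text
t 19.4 p [0.55   0.3263 0.1392] yaw -10.8 tilt 0.06 w 0.126 gf 30.0 F [ 1.6 -0.7 -0.5]
.553,.364,.10,-10.7 -> [-0.4, -3.8, 3.9] spin -0.001
```

>>> {"op": "apply_moves", "data": {
  "plan": [
    {"grip": 0.0, "offset": [-0.2, -2.5, 0], "spin": 0},
    {"grip": 0.0, "offset": [-0.4, -3.8, 1], "spin": 0},
    {"grip": 0.0, "offset": [-0.4, -3.8, 3], "spin": 0},
    {"grip": 0.0, "offset": [-0.4, -3.8, 3], "spin": 0},
    {"grip": 0.0, "offset": [-0.4, -3.8, 3], "spin": 0}
  ]
}}

```text
time_s: 19.85
tcp_pos: [0.5531, 0.3617, 0.1087]
ee_rot: [[0.982, -0.186, -0.002], [-0.186, -0.982, -0.002], [-0.001, 0.002, -1.0]]
wrist_force: [-0.3, -0.2, 0.5]
gripper_width: 0.122
gripper_force: 30.0
```

```bash
python3 go.py .553,.364,.046,-10.7
```

```text
t 19.9 p [0.5531 0.3617 0.1087] yaw -10.7 tilt 0.15 w 0.122 gf 30.0 F [-0.3 -0.2  0.5]
.553,.364,.046,-10.7 -> [-0.0, -0.2, 6.3] spin -0.001
```

>>> {"op": "apply_moves", "data": {
  "plan": [
    {"grip": 0.0, "offset": [0, -0.2, 2.5], "spin": 0},
    {"grip": 0.0, "offset": [0, -0.2, 4.6], "spin": 0},
    {"grip": 0.0, "offset": [0, -0.2, 5.8], "spin": 0},
    {"grip": 0.0, "offset": [0, -0.2, 6.3], "spin": 0},
    {"grip": 0.0, "offset": [0, -0.2, 6.3], "spin": 0}
  ]
}}

```text
time_s: 20.35
tcp_pos: [0.5541, 0.3647, 0.0469]
ee_rot: [[0.983, -0.186, 0.0], [-0.186, -0.983, -0.0], [0.0, 0.0, -1.0]]
wrist_force: [-0.6, -0.4, -0.9]
gripper_width: 0.123
gripper_force: 30.0
```

>>> {"op": "apply_moves", "data": {
  "plan": [
    {"grip": 0.2, "offset": [0, 0, 0], "spin": 0},
    {"grip": 0.3, "offset": [0, 0, 0], "spin": 0},
    {"grip": 0.3, "offset": [0, 0, 0], "spin": 0},
    {"grip": 0.3, "offset": [0, 0, 0], "spin": 0},
    {"grip": 0.3, "offset": [0, 0, -2], "spin": 0}
  ]
}}

```text
time_s: 20.85
tcp_pos: [0.5521, 0.3636, 0.064]
ee_rot: [[0.982, -0.186, -0.005], [-0.186, -0.982, -0.004], [-0.004, 0.005, -1.0]]
wrist_force: [0.0, 0.3, -0.2]
gripper_width: 0.296
gripper_force: 0.0
```

>>> {"op": "apply_moves", "data": {
  "plan": [
    {"grip": 0.3, "offset": [0, 0, -3], "spin": 0},
    {"grip": 0.3, "offset": [0, 0, -7], "spin": 0},
    {"grip": 0.3, "offset": [0, 0, -11], "spin": 0},
    {"grip": 0.3, "offset": [0, -4.4, -13], "spin": 0},
    {"grip": 0.3, "offset": [0, -8.8, -13], "spin": 0}
  ]
}}

```text
time_s: 21.35
tcp_pos: [0.5721, 0.4528, 0.2035]
ee_rot: [[0.982, -0.187, 0.008], [-0.187, -0.982, 0.007], [0.006, -0.009, -1.0]]
wrist_force: [1.7, 0.2, 0.2]
gripper_width: 0.303
gripper_force: 0.0
```

>>> {"op": "apply_moves", "data": {
  "plan": [
    {"grip": 0.3, "offset": [-3, -3, 0], "spin": 0},
    {"grip": 0.3, "offset": [-6, -6, 0], "spin": 0},
    {"grip": 0.3, "offset": [-9, -9, 0], "spin": 0},
    {"grip": 0.3, "offset": [-12, -12, 0], "spin": 0},
    {"grip": 0.3, "offset": [-12, -12, 0], "spin": 0}
  ]
}}

```text
time_s: 21.85
tcp_pos: [0.4706, 0.596, 0.1958]
ee_rot: [[0.984, -0.18, -0.0], [-0.18, -0.984, 0.001], [-0.001, -0.001, -1.0]]
wrist_force: [0.2, -0.8, -0.6]
gripper_width: 0.297
gripper_force: 0.0
```

```bash
python3 - <<'E'
from h import *
c=r.capture("top");cv2.imwrite("pics/t7.png",cv2.resize(c["img"][160:340,130:330],None,fx=3.3,fy=3.3))
M=np.array([(x,y,0.043) for y in(.09,.03,-.03,-.09) for x in(.062,)])
a=np.radians(-10.74);R=np.array([[np.cos(a),-np.sin(a),0],[np.sin(a),np.cos(a),0],[0,0,1]])
print((proj(c,M@R.T+[.4751,.28697,0])-[130,160])*3.3)
P=cloud(c)
for u,v in np.round(proj(c,M@R.T+[.4751,.28697,.008])).astype(int):print(P[v,u])
E
```

```text
[[157.08616099 322.90729094]
 [257.84640903 343.08954069]
 [359.49820966 363.36213352]
 [461.87035026 383.69065105]]
[0.55382882 0.36564665 0.04786851]
[0.54013248 0.30410467 0.0566368 ]
[0.52944718 0.24571733 0.05586797]
[0.51927286 0.18636039 0.04900371]
```

View pics/t7.png

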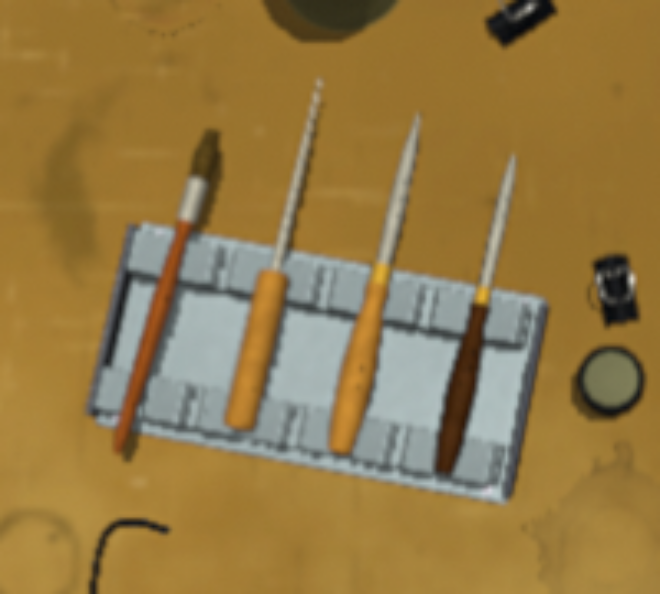

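The brush (155,325), awl (257,345), scraper (360,365) and burnisher (462,385) all lie in their notches, handles towards the robot and gripping points mid-gap.

```bash
python3 -c "
from station import r
print(r.finish_job())"
```

```text
the job is handed in; nothing more can be done
None
```

I moved all four tools to the grey rack in reverse order and handed the job in after about 22 s of robot time; the last picture showed each in its own notch with its handle towards the robot, and I haven't seen the judge's result.

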